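Set the notched end stop of a stock lane to its carton

ROBOT

A 6-joint arm with a two-finger parallel gripper is mounted at the origin on the work surface. World frame = base frame: x ahead of the robot, y to its left, z up, the work surface at z = 0. Lengths are in mm, angles in rad, forces in N, time in s.
With the tool pointing down it reaches from about 400 to 825 mm from the base axis. Payload 7 kg.
Tool frame: the origin (TCP) lies at the very end of the fingers, on their centre line; the grasp point (between the pads) lies 19 mm behind it; z points along the fingers, y is the direction in which the jaws open and shut (so a half turn about z gives the same grasp; the last joint's range is limited). The gripper opens to 88 mm and grips with 3 to 60 N. Pads are 19 mm wide; open, the fingers measure 130 mm over their backs; the gripper's body (78 mm by 193 mm) begins 47 mm behind the grasp point.
Start: joints at [1.53, 0.359, 0.012, 0, -1.224, -0.288], TCP at [217.971, 638.815, 226.561] pointing down, gripper open.
Joint ranges: [-3.07, 3.07], [-1.43, 2.12], [-1.02, 1.25], [-3.03, 1.67], [-3.05, -0], [-3.03, 3.03]. Speed limits (rad/s): [2.39, 2.39, 3.01, 3.14, 3.14, 3.14].

INTERFACE

Orientations are given as a unit quaternion [x, y, z, w].
In Python, from plant import bot gives the robot as it stands. Calls block until the motion is done:
- bot.move_ptp(position, orientation): joint-space move of the TCP to a pose.
- bot.line_to(position, velocity=150, ori=None): straight line of the TCP; ori=None keeps the orientation; velocity is the mean speed in mm/s.
- bot.move_joints(angles): joint-space move.
- bot.move_gripper(opening, force=None): finger opening in mm; force is the grip in N (None keeps the last); returns when the fingers have stopped.
- bot.pause(seconds).
- bot.solve_ik(position, orientation): joint angles nearest the present ones, or None.
- bot.read_state(): the state.
- bot.camera(name): name is "scene" or "side" or "wrist"; returns the picture (420x560x3 uint8, red, green, blue); there is no depth.
- bot.get_calibration(name): a dict with "fx", "fy", "cx", "cy" (pixels), "view" (4x4, takes a point from world to camera coordinates); the wrist camera has in their place "T_tool_cam" (4x4, takes a point from camera to tool coordinates, whose origin is the TCP and whose axes are the flange's). Camera axes: x right, y up, looking along -z (the intrinsics and any distortion apply to the point x, -y, -z); pixel columns grow to the right and rows downward; lengths in mm; the calibration is good to about 2 mm. A picture is of the moment at which its call begins: read the wrist's pose just before it. get_calibration takes no time and is no camera call.
A pose or a line that the arm cannot do raises bot.Unreachable and nothing moves.
- bot.close_job(): hands the job in, once; it reports no verdict.
The state is a dict: "t": time; "joint_pos": joint angles; "qvel": joint speeds; "tau": joint torques, N m; "tcp_pos": TCP position; "eef_rot": TCP orientation; "contact_force": force on the tool from outside, world axes, zero at the start; "moment": the same for the moment, N m; "width": finger opening in mm.
Only numpy, scipy, OpenCV 4.12 (cv2) and the standard library are available. Lean on these libraries where they do the work, as an engineer would, in place of code of your own. Each camera call takes 0.05 s, during which the arm holds its last target. There are 200 camera calls.

TASK

On the wooden stock lane, lift the stop's handle out of the wide parking bay, bring the stop over to the cardboard carton and let its handle drop fully home in the notch nearest the carton, the closest one that does not make the stop push the carton along. Leave the carton where it stands, do not disturb the other things on the table, and let go of the handle.

Things in the scene. Friction and masses are not known exactly. Their poses are not given: they have to be found in the camera images.
- lane_mid (a point): Stock lane: plywood board 180 mm (x) by 500 mm (y), 12 mm thick, fixed on the table. Point: middle of its top face, 12 mm above the table. y runs along the lane from the parking end (-y) to the carton end (+y); x points across it, away from the robot. A low wooden guide (36 mm above the table) runs along its far edge.
- comb_line (a point): Point of the lane at the middle of its robot-side edge, at the height of the comb's tooth tops (52 mm above the table, lane x -65 mm). The metal comb, 18 mm wide, runs along y here: a 68 mm parking bay near y -156 mm, then from about y -115 mm even notches 11 mm wide, 16 mm deep, 26 mm apart. It may be bolted up to 12 mm off either way along y: see or feel where the notches are.
- stop (a joint): Position (m) of the stop carriage along the lane, growing to the lane's +y; at 0 the carriage's middle is at lane y -170 mm; range 0 to 0.30. It starts in the parking bay. A dark steel saddle over the comb, 38 mm across, 60 mm along it, top 84 mm above the table. Friction about 1 N. It cannot come off; it slides only while the pin is above the teeth. A pin caught on a tooth edge jams: lift it over.
- stop_face (a point): Middle of the keeper plate's face that looks to the lane's +y, at the carton (axes as the lane's), 42 mm above the table. The plate is bare steel, carried by the carriage, 108 mm across the lane, 52 mm high. This face is 30 mm to +y of the middle of carriage, handle and pin.
- handle (a joint): Height (m) of the lifting handle: 0 = fully home, its cross pin (8 mm thick) at the bottom of a notch or the bay; about 0.0155 = pin on top of a tooth; limit 0.036. A spring and its weight hold it down with 4 to 5 N; when free it falls as far as the comb lets it, and slid along while let down it drops by itself into the next notch, which then blocks the stop.
- handle_bar (a point): Middle of the handle's top bar, 156 mm above the table when down; it rises with the handle. Axes as the lane's, bar along y. The handle is a black upright D loop over the comb, 84 mm along it, 14 mm thick: round bar 14 mm in diameter, legs 10 mm thick with 64 mm between, open for 55 mm below the bar. Hook it under the bar with shut, tilted fingers from either side, or pinch it.
- carton_end (a point): Closed cardboard carton loose in the lane, 90 (x) by 120 (y) by 75 mm high, about 0.9 kg; pushed with over about 3 N it may slide. Point: middle of its end face towards the stop (lane -y), 30 mm above its underside; y points from there into the carton.
- module_lane_mid (a point): Grey plastic module 60 x 40 x 45 mm, loose, standing on the lane's board at its parking end; point near its centre. Not to be disturbed.
- module_front_mid (a point): The same kind of grey module, loose on the table between lane and robot; point near its centre. Not to be disturbed.
- module_back_mid (a point): The same kind of grey module, loose on the table beyond the lane; point near its centre. Not to be disturbed.
- driver_grip (a point): Screwdriver lying loose between lane and robot, about 200 mm long; point on its handle. Not to be disturbed.
- tape: Roll of clear tape lying flat beyond the lane, 90 mm across, 24 mm high; origin at the centre of its underside. Not to be disturbed.
- jar: Glass jar with a steel cap, 60 mm across, 80 mm high, beyond the lane; origin at the centre of its underside. Not to be disturbed.
Mind the look-alikes: they are no part of the job. Leave any green or purple look-alike of the part that bears carton_end alone.

How it is judged:
By the outcome, as a careful person would: the job done as asked, in the order asked, and still so for the second after the job is handed in, with the robot touching nothing.
It also fails if it takes over 51 s, if anything falls off the work surface, if the arm or the gripper's body presses on something with over 40 N, if the wrist force passes 120 N, or if a joint passes its speed limit or range.

## Working session

There is one attempt and no reset: what is moved stays moved. The work goes in short steps, each a Python script; the robot and the scene stay as the last script left them, time stands still between calls to the robot, and variables do not carry over. Pictures are saved under pics/ and viewed, about 8 in all and at most 12, crops included, and the job is handed in when it is done.

```bash
ls; mkdir -p pics; python3 - <<'E'
from plant import bot
import cv2,numpy as np
np.set_printoptions(precision=4,suppress=True)
for n in("scene","side"):
    im=bot.camera(n); cv2.imwrite(f"pics/{n}0.png",im[:,:,::-1])
    print(n,bot.get_calibration(n))
print(bot.get_calibration("wrist"))
print(bot.read_state())
E
```

```text
pics
scene {'fx': 544.0131861528098, 'fy': 544.0131861528098, 'cx': 286.22086992567716, 'cy': 218.06047062061896, 'view': array([[   -0.4759,     0.8793,    -0.0155,   132.3854],
       [   -0.6225,    -0.3244,     0.7122,   264.3543],
       [    0.6213,     0.3486,     0.7018, -1833.1105],
       [    0.    ,     0.    ,     0.    ,     1.    ]])}
side {'fx': 403.25556813701826, 'fy': 403.25556813701826, 'cx': 275.9546461795479, 'cy': 213.87575450126286, 'view': array([[   0.782 ,   -0.6233,   -0.0047, -297.3606],
       [   0.3871,    0.4797,    0.7875, -327.1501],
       [  -0.4886,   -0.6176,    0.6163, -791.6793],
       [   0.    ,    0.    ,    0.    ,    1.    ]])}
{'fx': 313.5946360711635, 'fy': 313.5946360711635, 'cx': 276.2872793768393, 'cy': 212.57002732537822, 'T_tool_cam': array([[  -0.0005,    0.9521,    0.3058,   82.7445],
       [   1.    ,    0.0003,    0.0007,   -0.5898],
       [   0.0005,    0.3058,   -0.9521, -159.0586],
       [   0.    ,    0.    ,    0.    ,    1.    ]])}
{'t': 0.1, 'joint_pos': array([ 1.5301,  0.3593,  0.0112, -0.0003, -1.2241, -0.2881]), 'qvel': array([-0.0009, -0.0014,  0.0016,  0.0016,  0.0002,  0.002 ]), 'tau': array([ -0.0015, -58.4161,  29.3755,   7.0157,   0.0102,  -0.0001]), 'tcp_pos': array([217.8116, 638.4352, 225.7157]), 'eef_rot': array([ 0.9865, -0.1637, -0.0001,  0.0007]), 'contact_force': array([0.7119, 0.4244, 0.0603]), 'moment': array([-0.031 , -0.0248,  0.001 ]), 'width': 87.59566384105487}
```

View pics/scene0.png

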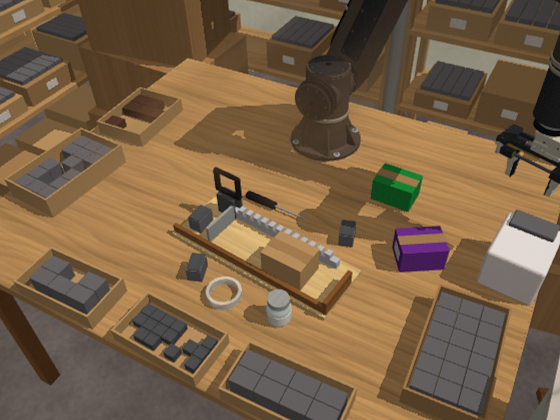

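View pics/side0.png

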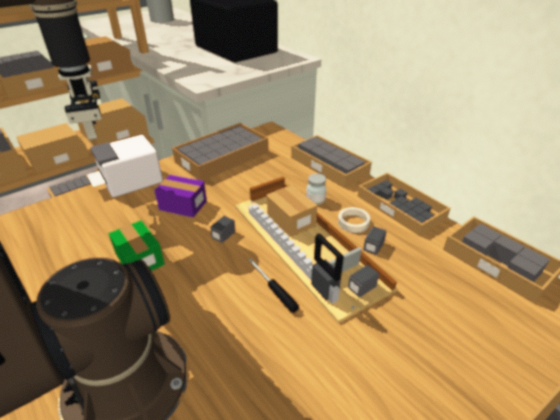

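The scene view shows the lane from about (180,230) to (350,290), the stop and handle at (228,190) and the carton at (290,258). The side view shows the handle at (328,257) and the carton at (292,208). Next I triangulate rough points.

```bash
cat > h.py <<'E'
from plant import bot
import cv2,numpy as np
from scipy.spatial.transform import Rotation as R
np.set_printoptions(precision=3,suppress=True)
def ray(c,px,V=None):
    V=c['view'] if V is None else V
    d=np.array([(px[0]-c['cx'])/c['fx'],-(px[1]-c['cy'])/c['fy'],-1.])
    Rm=V[:3,:3]; return -Rm.T@V[:3,3], Rm.T@d
def plane(c,px,z,V=None):
    o,d=ray(c,px,V); return o+d*(z-o[2])/d[2]
def proj(c,p,V=None):
    V=c['view'] if V is None else V
    q=V[:3,:3]@p+V[:3,3]; return np.array([c['cx']+c['fx']*q[0]/-q[2],c['cy']-c['fy']*q[1]/-q[2]])
def tri(c1,p1,c2,p2,V1=None,V2=None):
    o1,d1=ray(c1,p1,V1);o2,d2=ray(c2,p2,V2)
    A=np.c_[d1,-d2];s=np.linalg.lstsq(A,o2-o1,rcond=None)[0]
    a=o1+s[0]*d1;b=o2+s[1]*d2
    return (a+b)/2,np.linalg.norm(a-b)
def wristview(st):
    T=np.eye(4);T[:3,:3]=R.from_quat(st['eef_rot']).as_matrix();T[:3,3]=st['tcp_pos']
    return np.linalg.inv(T@bot.get_calibration('wrist')['T_tool_cam'])
S=bot.get_calibration("scene");D=bot.get_calibration("side");W=bot.get_calibration("wrist")
E
python3 - <<'E'
from h import *
print("bar",tri(S,(228,173),D,(331,241)))
print("bar plane",plane(S,(228,173),156),plane(D,(331,241),156))
print("lane far-left guide end",plane(S,(176,228),36), "guide far",plane(S,(330,302),36))
print("comb",plane(S,(240,212),52),plane(S,(338,262),52), plane(D,(253,208),52),plane(D,(315,268),52))
a=cv2.imread("pics/scene0.png")[155:315,165:365];b=cv2.imread("pics/side0.png")[170:325,230:410]
cv2.imwrite("pics/c1.png",cv2.resize(a,None,fx=3.7,fy=3.7,interpolation=cv2.INTER_CUBIC))
E
```

```text
bar (array([462.046, -80.589, 164.5  ]), np.float64(9.728194812089512))
bar plane [450.532 -83.198 156.   ] [472.155 -78.171 156.   ]
lane far-left guide end [ 598.579 -170.493   36.   ] guide far [628.699 310.169  36.   ]
comb [476.776 -37.829  52.   ] [517.284 279.476  52.   ] [487.206 238.305  52.   ] [463.205 -45.178  52.   ]
```

View pics/c1.png

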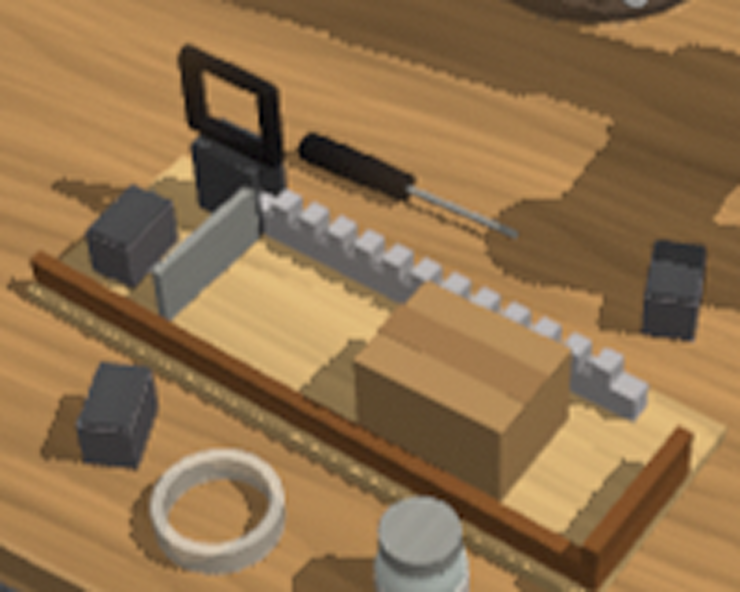

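The crop shows the comb's robot-side notches running from the stop to past the carton. The carton's end face is around crop (380,390). The lane's y axis is close to world +y with a small yaw. Now I look with the wrist camera from above, already in the pinch orientation.

```bash
cat >> h.py <<'E'
def lane_ori(yaw):  # yaw of lane y from world y
    y=np.array([-np.sin(yaw),np.cos(yaw),0]);z=np.array([0,0,-1.])
    return R.from_matrix(np.c_[y,np.cross(z,y),z]).as_quat()
E
python3 - <<'E'
from h import *
q=lane_ori(-0.063)
for p in([500,60,250],[465,-80,137],[480,130,160]):print(bot.solve_ik(p,q),bot.solve_ik(p,(R.from_quat(q)*R.from_euler('z',np.pi)).as_quat()))
bot.move_ptp([500,60,250],q)
st=bot.read_state();im=bot.camera("wrist");np.savez("w1.npz",im=im,V=wristview(st))
print(st['t'],st['tcp_pos'],st['contact_force'])
cv2.imwrite("pics/w1.png",cv2.resize(im[:,:,::-1],None,fx=1.42,fy=1.42,interpolation=cv2.INTER_CUBIC))
E
```

```text
[ 0.51   0.058 -0.321  0.    -1.192  2.568] [ 0.51   0.058 -0.321  0.    -1.192 -0.573]
[ 0.248  0.105 -0.549  0.    -0.917  2.83 ] [ 0.248  0.105 -0.549  0.    -0.917 -0.311]
[ 0.66   0.123 -0.467  0.    -0.981  2.418] [ 0.66   0.123 -0.467  0.    -0.981 -0.723]
2.525 [500.092  60.346 249.997] [ 0.635 -0.231  0.628]
```

View pics/w1.png

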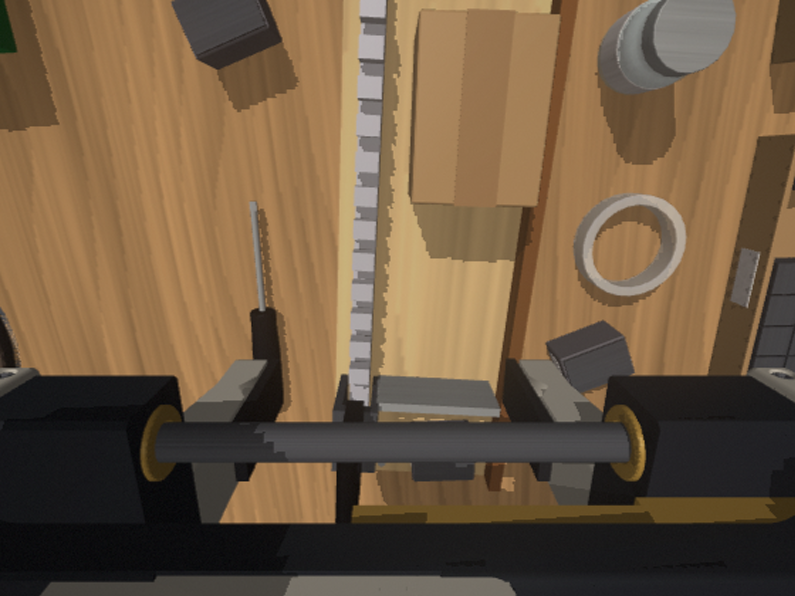

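The wrist picture (scaled by 1.42) shows the carton's near top edge at row 205, columns 415–530. The comb runs from (372,0) to (360,405), the plate top is at about (437,380) and the handle is under the gripper at (345,430). I compute positions and take a closer look.

```bash
python3 - <<'E'
from h import *
d=np.load("w1.npz");V=d['V'];f=lambda x,y,z:plane(W,(x/1.42,y/1.42),z,V)
print("carton top near edge",f(415,205,87),f(530,206,87),"far",f(420,10,87))
print("comb axis",f(372,5,52),f(360,400,52))
print("lane edge robot side",f(350,5,12),f(340,380,12))
print("handle",f(345,405,156))
yaw=-0.063
c=f(415,205,87); bot.move_ptp([490,c[1]-83+10,200],lane_ori(yaw))
bot.line_to([490,c[1]-83+10,118])
bot.pause(.2)
st=bot.read_state();im=bot.camera("wrist");np.savez("w2.npz",im=im,V=wristview(st))
print(st['t'],st['tcp_pos'],st['contact_force'])
cv2.imwrite("pics/w2.png",cv2.resize(im[:400,100:500,::-1],None,fx=2,fy=2,interpolation=cv2.INTER_CUBIC)[:600])
E
```

```text
carton top near edge [519.177 112.176  87.   ] [600.706 106.288  87.   ] far [528.065 231.988  87.   ]
comb axis [497.491 246.621  52.   ] [462.668 -61.486  52.   ]
lane edge robot side [479.73  259.147  12.   ] [440.054 -60.924  12.   ]
handle [464.999  -4.534 156.   ]
3.8083 [490.694  39.541 119.076] [ 0.267 -0.051 -0.291]
```

View pics/w2.png

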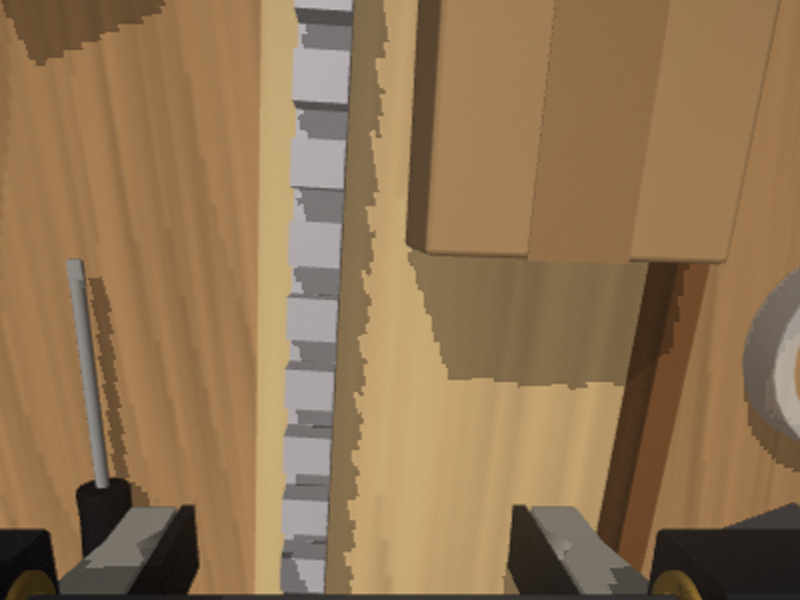

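Close view (2x, columns offset by 100): the teeth are bright with darker notches at columns 285–350, and the carton's end edge runs from (428,252) to (725,262). I extract tooth edges along the comb numerically.

```bash
python3 - <<'E'
from h import *
d=np.load("w2.npz");V=d['V'];im=d['im'];f=lambda x,y,z:plane(W,(100+x/2,y/2),z,V)
L=[f(294,75,52),f(283,590,52)];Rr=[f(351,45,52),f(326,575,52)]
for a in(L,Rr):print(a,(a[0]-a[1])[0]/(a[0]-a[1])[1])
print("guide",f(703,270,36),f(625,540,36),"lane edge",f(262,5,12),f(255,560,12))
print("carton top",f(428,252,87),f(725,262,87),f(440,5,87),f(778,5,87),"bottom corner",f(409,245,12))
hsv=cv2.cvtColor(im,cv2.COLOR_RGB2HSV);g=cv2.cvtColor(im,cv2.COLOR_RGB2GRAY).astype(float)
# sample along comb axis on z=52 plane, averaged over +-5mm across
a=(L[1]+Rr[1])/2;b=(L[0]+Rr[0])/2;u=(b-a)/np.linalg.norm(b-a);n=np.array([u[1],-u[0],0])
print("axis",a,b,"yaw",np.arctan2(-u[0],u[1]))
s=np.arange(-5,260,.25)
prof=np.zeros_like(s)
for o in(0,2,4,6):
    P=np.array([proj(W,a+u*t+n*o,V) for t in s],np.float32)
    prof+=cv2.remap(g.astype(np.float32),P[:,:1],P[:,1:],cv2.INTER_LINEAR)[:,0]/4
gr=np.gradient(prof,.25)
ok=[i for i in range(3,len(s)-3) if abs(gr[i])>8 and abs(gr[i])==abs(gr[i-3:i+4]).max()]
for i in ok:
    p=a+u*s[i]; print(round(s[i],1),p[:2],round(gr[i],1),proj(W,p,V))
E
```

```text
[array([479.841, 170.19 ,  52.   ]), array([457.914, -18.452,  52.   ])] 0.11623245817964323
[array([498.656, 177.499,  52.   ]), array([476.188, -12.572,  52.   ])] 0.11821015772567994
guide [626.315  98.731  36.   ] [604.822 -13.429  36.   ] lane edge [467.513 201.979  12.   ] [439.559 -26.289  12.   ]
carton top [517.297 114.275  87.   ] [604.961 105.848  87.   ] [522.13  176.922  87.   ] [611.202 171.339  87.   ] bottom corner [518.306 113.923  12.   ]
axis [467.051 -15.512  52.   ] [489.248 173.845  52.   ] yaw -0.11669246655094338
11.0 [468.332  -4.587] -47.2 [252.612 279.428]
18.5 [469.205   2.862] -21.3 [252.895 271.177]
22.0 [469.613   6.338] 37.2 [253.029 267.275]
37.2 [471.388  21.485] -35.4 [253.625 249.882]
44.5 [472.232  28.685] 23.2 [253.916 241.382]
48.5 [472.698  32.658] 33.5 [254.079 236.626]
63.5 [474.444  47.556] -50.4 [254.705 218.36 ]
68.2 [474.997  52.274] 31.0 [254.908 212.429]
74.5 [475.725  58.481] 43.6 [255.18  204.514]
89.2 [477.442  73.131] -47.7 [255.838 185.319]
100.5 [478.752  84.305] 52.3 [256.357 170.17 ]
115.5 [480.499  99.203] -58.6 [257.074 149.247]
117.8 [480.76  101.437] 16.3 [257.184 146.034]
126.5 [481.779 110.128] 55.6 [257.619 133.351]
141.8 [483.555 125.274] -51.8 [258.402 110.494]
152.8 [484.835 136.199] 93.7 [258.989  93.385]
167.8 [486.582 151.097] -63.7 [259.819  69.163]
176.2 [487.572 159.539] -37.4 [260.306  54.958]
179.0 [487.892 162.271] 96.6 [260.466  50.284]
194.0 [489.638 177.169] -72.2 [261.363  24.103]
200.8 [490.424 183.873] -44.0 [261.781  11.925]
205.0 [490.919 188.094] 121.7 [262.048   4.127]
207.8 [491.239 190.825] -261.0 [262.223  -0.974]
```

Notch centres along the comb lie at s = …69, 94.9, 121, 147… mm, 11 mm wide at a 26 mm pitch as specified. The lane yaw is -0.117 rad. The carton end is at s≈135, so the stop face at pin+30 needs the notch at s=94.9, leaving a gap of about 10 mm. The next notch would overlap the carton by 16 mm. Now I pinch and lift the handle.

```bash
cat >> h.py <<'E'
yaw=-0.1167; A=np.array([467.05,-15.5,0]);U=np.array([-np.sin(yaw),np.cos(yaw),0]);Q=lane_ori(yaw)
def P(s,z,dx=0): return A+U*s+np.array([U[1],-U[0],0])*dx+[0,0,z]
def rep(m=""):
    st=bot.read_state();p=st['tcp_pos']; print(m,round(st['t'],2),"s %.1f"%((p-A)@U),p,st['contact_force'],round(st['width'],1)); return st
E
python3 - <<'E'
from h import *
m=[plane(S,p,160)for p in((214.5,170),(240.7,180))];print(m,((m[0]+m[1])/2-A)@U)
bot.line_to(P(55,230),250,ori=Q)
bot.line_to(P(-65,230),250); rep()
bot.line_to(P(-65,137),120); rep("down")
bot.move_gripper(8,force=25); st=rep("grip")
if 11<st['width']<17 and np.linalg.norm(st['contact_force'])<15:
    bot.line_to(P(-65,162),60); bot.pause(.3); rep("lift")
    im=bot.camera("wrist");st=bot.read_state();np.savez("w3.npz",im=im,V=wristview(st))
    cv2.imwrite("pics/w3.png",im[:,:,::-1])
E
```

```text
[array([ 460.607, -119.789,  160.   ]), array([463.283, -34.491, 160.   ])] -61.81515393864185
 5.09 s -65.6 [459.015 -80.639 229.101] [ 0.259 -0.627  0.485] 87.5
down 6.02 s -64.7 [460.013 -79.775 137.552] [-0.45  -0.37  -0.312] 87.7
grip 7.17 s -65.2 [458.568 -80.179 136.861] [-4.783  1.223  3.761] 13.0
lift 8.04 s -65.2 [458.643 -80.15  161.721] [-6.34   1.152 -5.027] 13.0
```

View pics/w3.png

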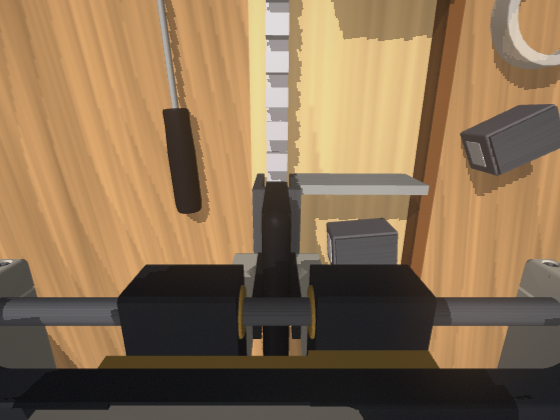

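The handle is held: width 13 mm, about 5 N down, and it rose 25 mm. The plate's face spans rows 175–187 and its bright top edge rows 187–193. I check the stop's position relative to the TCP, then advance partway and look at the gap.

```bash
python3 - <<'E'
from h import *
V=np.load("w3.npz")['V']
print("plate top front s",[(plane(W,(c,187),68,V)-A)@U for c in(310,360,410)],"bottom",(plane(W,(360,175.5),16,V)-A)@U,"back",(plane(W,(360,193),68,V)-A)@U)
bot.line_to(P(20,162,-1),80); bot.pause(.2); rep("moved")
bot.line_to(P(70,162,-1),60); bot.pause(.3); st=rep("moved")
im=bot.camera("wrist");np.savez("w4.npz",im=im,V=wristview(st))
cv2.imwrite("pics/w4.png",cv2.resize(im[:280,180:460,::-1],None,fx=2.1,fy=2.1,interpolation=cv2.INTER_CUBIC))
E
```

```text
plate top front s [np.float64(-40.09248931654451), np.float64(-40.11682378591142), np.float64(-40.14115017127006)] bottom -40.71076859419908 back -45.21222292009457
moved 9.51 s 19.9 [468.747   4.374 162.183] [-1.662  1.103 -4.757] 12.5
moved 10.79 s 70.0 [474.537  54.087 162.171] [ 4.537  1.125 -3.964] 13.0
```

View pics/w4.png

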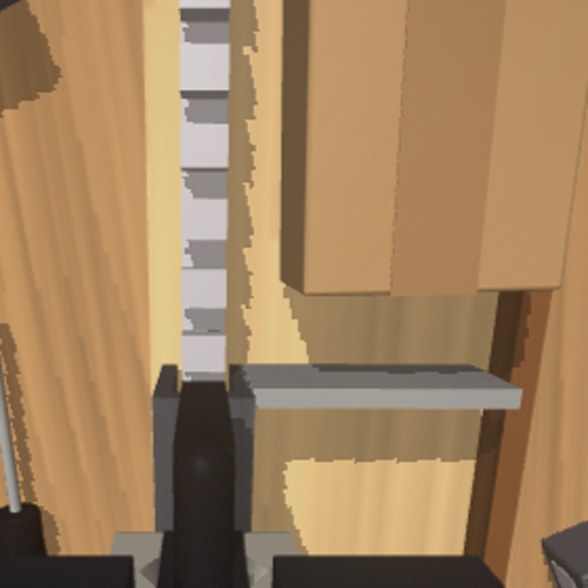

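The plate's top front edge is at crop row 388 and the carton's end edge at row about 293, so there is a clear gap. I measure both in this picture, then move to the notch, lower and feel.

```bash
python3 - <<'E'
from h import *
V=np.load("w4.npz")['V'];f=lambda x,y,z:(plane(W,(180+x/2.1,y/2.1),z,V)-A)@U
face=np.mean([f(270,388,68),f(480,388,68)]);e=(f(306,294,87),f(560,289,87))
print("face",face,"bottom",f(400,366,16),"carton",e,"notch edges(target?)",f(205,332,52),f(205,307,52),f(205,268,52),f(205,240,52),f(205,199,52),f(205,168,52))
st=rep();pin=face-30;d=pin-(st['tcp_pos']-A)@U;print("pin",pin,"delta",d)
if -9<d<0:
    t=94.9-d
    bot.line_to(P(t,162,-.5),50);bot.pause(.2);rep("over notch")
    for z in(153,149,145,141,138):
        bot.line_to(P(t,z,-.5),30);bot.pause(.1);s2=rep("z%d"%z)
        if s2['contact_force'][2]>6: print("resting?");break
E
```

```text
face 96.832664946079 bottom 95.5936880707028 carton (np.float64(134.54375949192124), np.float64(136.1646538455932)) notch edges(target?) 116.54882057208829 126.54850609452322 141.7004416228396 152.2560590426806 167.2487296229215 178.23445034262517
 10.84 s 70.0 [474.527  54.101 162.179] [ 4.507  0.62  -3.934] 13.3
pin 66.832664946079 delta -3.1655088578318384
over notch 11.75 s 98.0 [477.923  81.872 162.007] [ 2.713  0.66  -4.317] 12.7
z153 12.3 s 98.0 [477.929  81.88  152.982] [ 3.292  0.609 -4.25 ] 12.9
z149 12.68 s 98.0 [477.923  81.878 148.976] [ 3.817 -0.061 -3.519] 13.0
z145 13.07 s 98.0 [477.924  81.887 144.96 ] [ 3.027 -0.694 -4.916] 13.2
z141 13.45 s 98.0 [477.944  81.916 140.972] [ 3.008 -0.286 -3.883] 13.1
z138 13.8 s 98.1 [477.978  81.967 137.998] [ 1.634 -0.571 -4.342] 13.2
```

The pin went past tooth height (z 152) with the pull still only the spring's -4 N, so it is in the notch. Now I lower the last millimetre, release, retreat and verify.

```bash
python3 - <<'E'
from h import *
bot.line_to(P(98,136.8,-.5),20);bot.pause(.2);rep("home")
bot.move_gripper(86);bot.pause(.2);rep("open")
bot.line_to(P(98,235),150);bot.line_to(P(40,235),200);bot.pause(.3);st=rep("away")
im=bot.camera("wrist");np.savez("w5.npz",im=im,V=wristview(st))
cv2.imwrite("pics/w5.png",cv2.resize(im[:300,100:460,::-1],None,fx=2,fy=2,interpolation=cv2.INTER_CUBIC))
b=bot.camera("side")[165:320,230:410,::-1];c=bot.camera("scene")[155:310,170:370,::-1]
cv2.imwrite("pics/s5.png",np.hstack([cv2.resize(b,(400,340)),cv2.resize(c,(400,340))]))
E
```

```text
home 14.25 s 98.0 [478.021  81.926 136.944] [0.68  0.223 0.761] 13.2
open 15.72 s 98.0 [477.976  81.908 136.804] [-0.345 -1.091 -0.333] 86.1
away 17.27 s 40.5 [471.751  24.688 234.809] [-0.304  0.081  0.43 ] 85.8
```

View pics/w5.png

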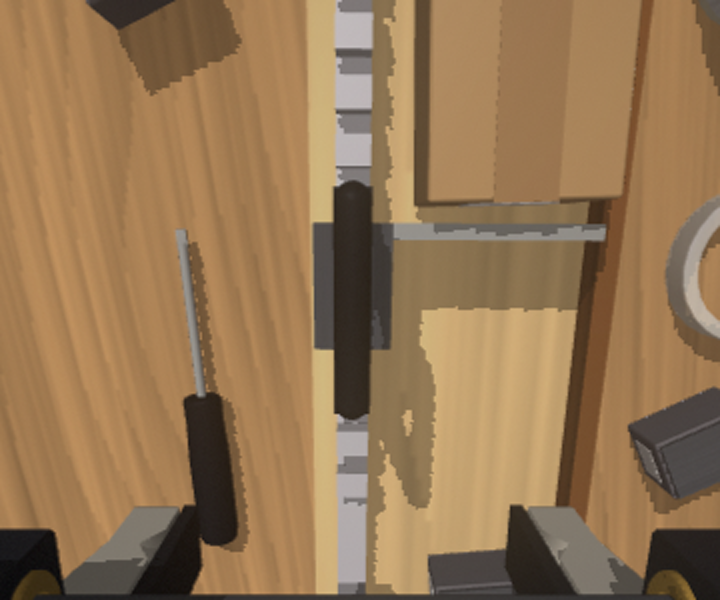

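View pics/s5.png

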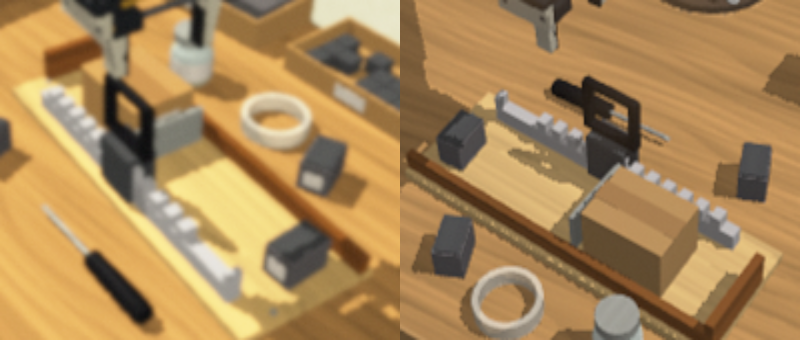

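The handle is free and stands over the comb (bar rows 180–418). The plate front is at row about 224 and the carton edge at about 203, with a narrow gap showing. The side and scene views show the other things in place. One numeric check, then hand in.

```bash
python3 - <<'E'
from h import *
V=np.load("w5.npz")['V'];f=lambda x,y,z:(plane(W,(100+x/2,y/2),z,V)-A)@U
fa=f(500,224,68);e=(f(416,206,87),f(622,197,87));b=(f(353,182,156),f(352,418,156))
print("face",fa,"carton",e,"bar",b,"len",b[0]-b[1],"mid",sum(b)/2)
print("saddle",f(330,223,84),f(330,348,84))
p=[plane(W,(100+x/2,y/2),87,V) for x,y in((416,206),(622,197))];print(p)
if abs(fa-124.9)<5 and abs(e[0]-134.7)<3: bot.close_job();print("closed")
E
```

```text
face 124.44098043850401 carton (np.float64(132.36331336169064), np.float64(136.29576941744367)) bar (np.float64(138.64974837675172), np.float64(51.16458568331046)) len 87.48516269344125 mid 94.90716703003109
saddle 124.88107426055039 65.49092856408492
[array([511.093, 112.607,  87.   ]), array([605.581, 105.489,  87.   ])]
the job is handed in; nothing more can be done
closed
```

The stop's handle is home in the notch nearest the carton that leaves the carton alone, and I have let go and handed the job in. I pinched the bar, lifted it 25 mm out of the parking bay, slid the stop along the lane and lowered it.

- **Position:** the handle and pin are centred at 94.9 mm along the comb, which is the measured centre of that notch. The stop face is at about 124.5 mm and the carton end at about 132–136 mm, so there is a gap of about 8–10 mm. The next notch would have pushed the carton by about 16 mm.
- **Handle fully down:** lowered back to the grip height of the parked handle, the arm no longer carried the spring load. Before release, the pull was close to zero.
- **Carton:** its end measured within 2.5 mm of its earlier position. I put that down to pixel reading and the 2 mm calibration rather than movement.
- **Other things:** the modules, screwdriver, tape and jar looked undisturbed in the last pictures.
- **Disagreements:** the bar length read 87 mm against the 84 mm given. The first estimate of the stop's position relative to the grip was about 2 mm off the later one, which I used.
- **Time:** about 17 s of the 51 s allowed, with the gripper clear of everything.

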